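# Hold the spring clip open astride the sample card's contact edge

### The arm

A 6-joint arm with a two-finger parallel gripper is mounted at the origin on the work surface. World frame = base frame: x ahead of the robot, y to its left, z up, the work surface at z = 0. Lengths are in mm, angles in rad, forces in N, time in s.
With the tool pointing down it reaches from about 275 to 775 mm from the base axis. Payload 14.6 kg.
Tool frame: the origin (TCP) lies midway between the tips of the shut fingers; the grasp point (between the pads) lies 19 mm behind it; z points along the fingers, y is the line along which they close (so a half turn about z gives the same grasp; the last joint's range is limited). The gripper opens to 85 mm and grips with 20 to 120 N. Pads are 22 mm wide; open, the fingers measure 114 mm over their backs; the gripper's body (76 mm by 85 mm) begins 54 mm behind the grasp point. The pads swing forward as they close: fully open they stand 13 mm farther back than shut.
Start: joints at [0.985, 0.263, -0.048, 1.259, 0, 1.415], TCP at [219.244, 477.033, 231.278] pointing down, gripper open.
Joint ranges: [-2.65, 2.65], [-0.89, 1.7], [-1.18, 1.37], [-2.13, 2.11], [-1.35, 1.29], [-3.14, 3.14]. Speed limits (rad/s): [1.89, 1.89, 2.57, 2.79, 3.14, 3.14].

### API

Orientations are given as a unit quaternion [w, x, y, z].
In Python, from station import env gives the robot as it stands.
- The arm moves only by the shell command python3 -m pendant 'ROWS' [FORCE]. ROWS is a JSON object of lists of equal length, an entry for each row: "dp": the shift along the tool's x, y, z in m, a list of three; "yaw": the turn about the tool's z in rad; "claw": the opening, from -1 (shut) to 1 (fully open). In form: {"dp": [[x, y, z], ...], "yaw": [yaw, ...], "claw": [claw, ...]}. A call has 1 to 12 rows; each row is the pose to reach, as a shift and turn from the pose commanded when the call began, along the tool's axes at that moment; what a row does not reach only later rows make up. A row lasts 1/12 s, in which the tool goes at most 41.7 mm and 7.16 degrees, less where a joint would pass 70% of its speed; a pose out of reach is approached as far as the arm can. A call with a gripper value outside its range is refused whole. The fingers move at their own pace and stop on an object; FORCE is the grip in N (left out, the last holds). Time passes only in rows, so rows that repeat a pose let the fingers close. It gives the time, the measured TCP pose, the force, the opening and the grip force at its end, in the units of the state.
- env.observe(): the state, without advancing time (a new reading comes with each control period).
- env.capture(name): name is "scene" or "side" or "wrist"; returns (picture, depth): 400x640x3 uint8, red, green, blue; 400x640 float32, mm along the optical axis (not along the pixel's ray), 0 where there is no reading.
- env.get_calibration(name): a dict with "camera_matrix" (3x3 intrinsics, pixels), "rvec" (rotation vector, rad) and "tvec" (3), from world to camera coordinates, as OpenCV has them. Camera axes: x right, y down, z forward; pixel columns grow to the right and rows downward; lengths in mm; the calibration is good to about 2 mm. A picture is of the moment at which its call begins: read the wrist's pose just before it. get_calibration takes no time and is no camera call; for the wrist camera it gives the pose at the moment of the call.
- env.finish_job(): hands the job in; it is judged then, once.
Trained networks look in the newest picture that a camera, given by its name, has taken for a name from the list of things; names that differ only in an ending like _2 or _b are one class to them, and where a whole thing is asked for, a point or a joint stands for the part that bears it (a point fixed in the world has none). Each returns a list of dicts, best first, with "confidence" (0 to 1); they miss things now and then, are a little off and sometimes report something else, mostly with a low value. They report only what shows in the picture. A call takes as long as a camera call. They do not tell look-alikes from the thing itself.
- env.search_frame(query, camera): "extent" ([left, top, right, bottom] in pixels, round what is visible of it).
- env.outline_of(query, camera): "mask" (400x640 bool, what is visible of it) and "extent" ([left, top, right, bottom] in pixels, round what is visible of it).
- env.place_of(query, camera): "location" ([column, row] in pixels: a listed point, or the origin of a listed thing).
The state is a dict: "time": time; "joint_positions": joint angles; "qvel": joint speeds; "joint_efforts": joint torques, N m; "position": TCP position; "eef_rot": TCP orientation; "ft_force": force on the tool from outside, world axes, zero at the start; "wrist_torque": the same for the moment, N m; "opening": finger opening in mm; "grasp_force": force on a finger pad.
Only numpy, scipy, OpenCV 4.12 (cv2) and the standard library are available. Lean on these libraries where they do the work, as an engineer would, in place of code of your own. Each camera call takes 0.05 s, during which the arm holds its last target. There are 200 camera calls.

### The job

Take the red spring clip lying on the lab bench by its two black tails, squeeze them fully together so that the jaws gape wide, and carry it to the green sample card, so that a colleague can slip a contact foil in before it bites. Bring the gaping jaws around the middle of the card's upright gold-contact edge, level and pointing straight in along the card, the edge well inside the mouth and the jaws clear of both faces, without shoving the card stand or disturbing anything else. Finish while still holding it there, squeezed wide open: do not let go or put it down.

Things in the scene. Friction and masses are not known exactly. Their poses are not given: they have to be found in the camera images.
- clip_center (a point): Centre of the red spring clip (90 g), on its pivot, half-way up. It lies on its side, 28 mm high, pivot axis z up. x runs along its middle line out of the mouth: jaws with brass ends reach x = +47 mm, black flat tails run back to x = -50 mm. Grip the tails at about x = -33 mm, closing along y. Slack, the tails splay to 51 mm over their ends and the jaws are shut. See clip
- clip: The same clip: origin 14 mm below clip_center, same axes. Fully squeezed, the tails' outer faces are parallel and 30 mm apart, and the jaws gape 22 mm at their ends, 16 mm at x = +32 mm; the throat begins at x = +14 mm. It starts turned up to 50 degrees either way from straight ahead, left or right of the robot's middle line, the card on the other side
- clip_left (a joint): Angle of the clip's left (+y) arm in rad: 0 with the jaws shut, 0.22 at its stop, fully squeezed. Sprung: about 4 N on each tail starts to open it, about 8 N holds it at the stop; it springs shut when let go
- clip_right (a joint): The same for the right (-y) arm
- card_edge (a point): Point on the green card's upright gold-contact edge, which faces the robot: mid-thickness, 68 mm above the bench. x points level from the edge into the card, y normal to its faces, z up. Card 4 mm thick, 100 mm long along x, from 20 to 114 mm above the bench; turned up to 20 degrees from straight ahead
- stand: The loose stand (0.8 kg) with the card in it: origin on the bench straight below card_edge, same axes. Its block is 75 mm by 56 mm, 28 mm high with the card's clamping rails, and spans x = 20 to 95 mm behind the card's edge
- vial: Bystander: loose amber vial with white cap, 32 mm across, 55 mm high, origin under its centre, beyond the work near the middle line
- blue_case: Bystander: flat loose blue case 152 x 212 x 36 mm, origin under its centre, at the left
- screwdriver: Bystander: loose screwdriver with yellow handle lying on the bench, about 160 mm long, at the right near the robot, origin near its middle
- probe_station: Bystander: fixed black probe station, 145 x 150 mm, 90 mm high with its connectors (micrometer sticking out to 105 mm towards the robot), origin under its centre, at the right
Things that resemble listed ones, but are neither listed nor needed, are in the scene too. What is shaped like the clip but purple is not meant.

How it is judged:
By the outcome, as a careful person would: the job done as asked, in the order asked, and still so for the second after the job is handed in, while the arm keeps its last pose, push and grip.
It also fails if it takes over 42 s, if anything falls off the work surface, if the arm or the gripper's body presses on something with over 40 N, if the wrist force passes 120 N, or if a joint passes its speed limit or range.

## Working session

There is one attempt and no reset: what is moved stays moved. The work goes in short steps, Python scripts to look and compute and a shell command to move; the robot and the scene stay as the last step left them, time stands still between calls to the robot, and variables do not carry over. Pictures are saved under pics/ and viewed, at most 10 in all, crops included, and the job is handed in when it is done.

```bash
mkdir -p pics
cat > h.py <<'E'
import numpy as np, cv2
from station import env
from scipy.spatial.transform import Rotation as R
def cal(n):
    c=env.get_calibration(n); return np.array(c["camera_matrix"]),cv2.Rodrigues(np.array(c["rvec"],float))[0],np.array(c["tvec"],float).ravel()
def world(n,d,px=None,mask=None):
    K,Rm,t=cal(n)
    if mask is not None: v,u=np.nonzero(mask&(d>0))
    else: u=np.array([int(px[0])]);v=np.array([int(px[1])])
    z=d[v,u]; p=np.stack([(u-K[0,2])/K[0,0]*z,(v-K[1,2])/K[1,1]*z,z],1)
    return (p-t)@Rm
def ray(n,px,h):
    K,Rm,t=cal(n); c=-Rm.T@t; r=Rm.T@np.linalg.inv(K)@np.array([px[0],px[1],1.]); return c+r*(h-c[2])/r[2]
def pix(n,p):
    K,Rm,t=cal(n); q=K@(Rm@np.array(p,float)+t); return q[:2]/q[2]
E
python3 - <<'E'
from h import *
o=env.observe(); print(o["time"],o["position"],o["eef_rot"],o["opening"])
ims=[]
for n in ["scene","side"]:
    im,d=env.capture(n); np.save(f"{n}_d.npy",d); np.save(f"{n}_i.npy",im)
    cv2.imwrite(f"pics/{n}0.png",im[:,:,::-1])
    for q,h in [("clip_center",14),("clip",0),("card_edge",68),("stand",0),("vial",0),("blue_case",0),("screwdriver",0),("probe_station",0)]:
        for r in env.place_of(q,n)[:3]:
            print(n,q,round(r["confidence"],2),np.round(r["location"]),np.round(ray(n,r["location"],h)))
E
```

```text
0.0 [219.09814276 476.79607412 230.81967011] [-1.94986575e-04  2.13732070e-01  9.76892177e-01 -4.88771946e-04] 85.27625410526935
scene clip_center 0.78 [352. 236.] [635. 104.  14.]
scene clip 0.87 [379. 207.] [524. 182.   0.]
scene clip 0.59 [353. 239.] [636. 108.   0.]
scene clip 0.44 [155. 209.] [ 563. -473.    0.]
scene card_edge 0.82 [272. 201.] [ 567. -122.   68.]
scene stand 0.81 [270. 210.] [ 549. -136.    0.]
scene vial 0.72 [308. 280.] [767. -11.   0.]
scene blue_case 0.63 [492. 228.] [582. 499.   0.]
scene screwdriver 0.52 [191. 152.] [ 334. -423.    0.]
scene probe_station 0.93 [158. 210.] [ 567. -463.    0.]
side clip_center 0.84 [331. 181.] [626. 105.  14.]
side clip_center 0.78 [300. 168.] [541. 178.  14.]
side clip 0.89 [298. 169.] [536. 190.   0.]
side clip 0.73 [331. 180.] [630. 124.   0.]
side card_edge 0.94 [326. 236.] [ 555. -128.   68.]
side stand 0.92 [328. 252.] [ 561. -135.    0.]
side vial 0.61 [390. 206.] [780. -17.   0.]
side blue_case 0.79 [294. 105.] [582. 507.   0.]
side screwdriver 0.57 [258. 372.] [ 326. -424.    0.]
side probe_station 0.82 [366. 370.] [ 573. -470.    0.]
side probe_station 0.49 [330. 254.] [ 564. -143.    0.]
```

View pics/scene0.png

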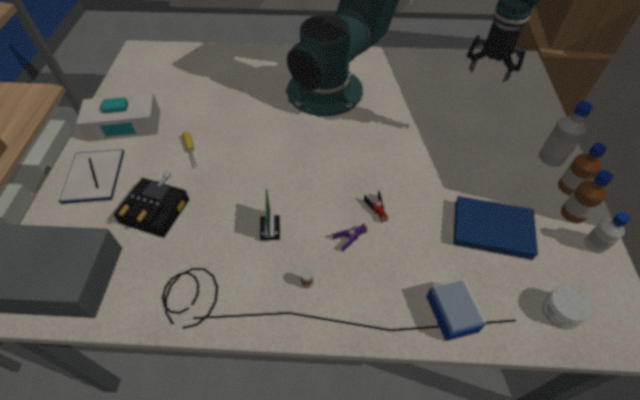

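View pics/side0.png

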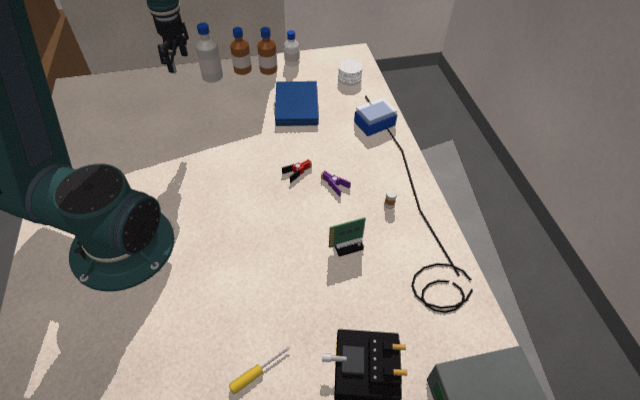

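The red clip (red jaws, black tails) is at scene (376,207) and side (297,169). The candidates are that one and the purple look-alike at scene (352,236), side (334,182). I choose the red one. The vial is at scene (307,280), the card at (268,215).

Run:
```python
from h import *
im=np.load("side_i.npy"); im2=np.load("scene_i.npy")
a=cv2.resize(im[145:205,260:360,::-1],None,fx=4,fy=4,interpolation=cv2.INTER_CUBIC); b=cv2.resize(im2[180:240,320:420,::-1],None,fx=4,fy=4,interpolation=cv2.INTER_CUBIC)
cv2.imwrite("pics/crop1.png",np.hstack([a,b]))
for n,s in (("side",(240,140,318,200)),("scene",(355,180,395,225))):
    i=np.load(n+"_i.npy").astype(int); m=np.zeros((400,640),bool); m[s[1]:s[3],s[0]:s[2]]=1
    red=m&(i[...,0]>1.8*i[...,1])&(i[...,0]>1.8*i[...,2]); blk=m&(i.max(2)<60)
    d=np.load(n+"_d.npy"); A=world(n,d,mask=red);B=world(n,d,mask=blk)
    print(n,np.median(A,0).round(),len(A),np.median(B,0).round(),len(B))
K,Rm,t=cal("wrist"); print("cam",-Rm.T@t,"dir",Rm[2], "K",K[0,0])
```

```text
side [547. 181.  22.] 137 [510. 162.  16.] 117
scene [548. 180.  25.] 108 [519. 154.  15.] 79
cam [142.80545784 511.25911827 374.638106  ] dir [ 0.29173613 -0.13367779 -0.94711154] K 323.71004873845953
```

View pics/crop1.png

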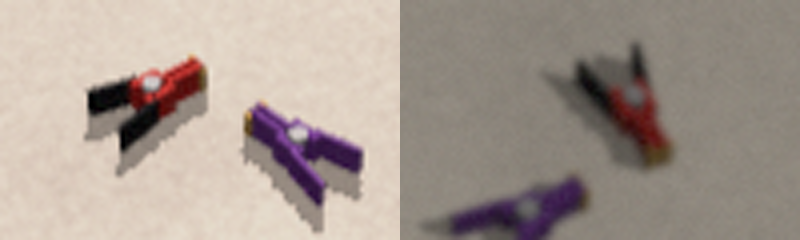

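The crop confirms it: red clip with brass jaw ends pointing away, yaw about 35°. The purple one is separate. Moving above it now.

```bash
python3 -m pendant '{"dp":[[-0.396,-0.172,0.08],[-0.396,-0.172,0.08],[-0.396,-0.172,0.08],[-0.396,-0.172,0.08],[-0.396,-0.172,0.08],[-0.396,-0.172,0.08],[-0.396,-0.172,0.08],[-0.396,-0.172,0.08],[-0.396,-0.172,0.08],[-0.396,-0.172,0.08],[-0.396,-0.172,0.08],[-0.396,-0.172,0.08]],"yaw":[-1.05,-1.05,-1.05,-1.05,-1.05,-1.05,-1.05,-1.05,-1.05,-1.05,-1.05,-1.05],"claw":[1,1,1,1,1,1,1,1,1,1,1,1]}' 40
cat > look.py <<'E'
import sys
from h import *
o=env.observe(); p=o["position"]; q=o["eef_rot"]; M=R.from_quat([q[1],q[2],q[3],q[0]]).as_matrix()
print("t",o["time"],"tcp",np.round(p,1),"toolx",np.degrees(np.arctan2(M[1,0],M[0,0])).round(2),"q",np.round(o["joint_positions"],2),"tool z",M[:,2].round(3))
im,d=env.capture("wrist"); np.save("w_i.npy",im);np.save("w_d.npy",d); cv2.imwrite("pics/"+sys.argv[1],im[:,:,::-1])
E
python3 - <<'E'
import sys; sys.argv=["","wr1.png"]
exec(open("look.py").read())
for r in env.place_of("clip_center","wrist"): print(r["confidence"],r["location"],ray("wrist",r["location"],14))
i=im.astype(int); 
for r in env.outline_of("clip","wrist")[:2]:
    m=r["mask"]; red=m&(i[...,0]>1.8*i[...,1])&(i[...,0]>1.8*i[...,2])
    print("out",r["confidence"],r["extent"],red.sum(),m.sum())
    P=world("wrist",d,mask=m); P=P[(P[:,2]>18)&(P[:,2]<34)]; c,ang=P[:,:2].mean(0),0
    w,v=np.linalg.eigh(np.cov(P[:,:2].T)); print("top pts",len(P),np.median(P[:,2]),c,"axis deg",np.degrees(np.arctan2(v[1,1],v[0,1])), "ev",w)
    (rc,rs,ra)=cv2.minAreaRect(P[:,:2].astype(np.float32)); print("rect",rc,rs,ra)
E
```

```text
time: 1.9
position: [509.3, 152.4, 150.5]
eef_rot: [0.0, -0.304, 0.953, -0.0]
ft_force: [-0.0, 0.1, -0.2]
opening: 85.6
grasp_force: 0.0
t 1.9 tcp [509.3 152.4 150.5] toolx -144.6 q [ 0.14  0.31 -0.2   1.06 -0.   -0.48] tool z [ 0. -0. -1.]
0.84 [210.2, 254.6] [630.3409744  103.55038838  14.        ]
0.8 [330.2, 218.5] [532.26721703 176.66941771  14.        ]
out 0.75 [148.5, 223.8, 257.7, 284.5] 0 2983
top pts 1978 27.944653171475917 [625.89104731 100.80405159] axis deg 124.39239313005328 ev [161.0251031  723.29564761]
rect (629.3766479492188, 104.14069366455078) (49.80237579345703, 93.23924255371094) 34.544490814208984
out 0.71 [309.9, 162.9, 371.5, 272.2] 1224 2473
top pts 2014 28.791028482965395 [529.0561907 179.4339892] axis deg -158.84813599371785 ev [143.63260679 592.8408639 ]
rect (530.459716796875, 179.48043823242188) (93.85578155517578, 49.71037673950195) 23.529369354248047
```

View pics/wr1.png

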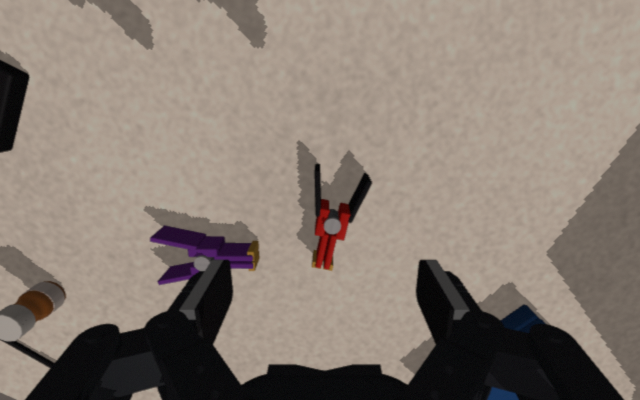

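The red clip's pivot is at (332,226), brass ends at (322,267), black tails at (317,167) and (368,177). The purple one is left at (200,263). Refine the yaw from these points.

Run:
```python
from h import *
d=np.load("w_d.npy")
P={k:ray("wrist",v,28)[:2] for k,v in dict(piv=(332,226),jaw=(322.5,266),tl=(318,166),tr=(368,176)).items()}
t=(P["tl"]+P["tr"])/2
for k in P: print(k,P[k].round(1))
for a,b in ((t,P["jaw"]),(P["piv"],P["jaw"]),(t,P["piv"])): v=b-a; print(np.degrees(np.arctan2(v[1],v[0])),np.linalg.norm(v))
im=np.load("w_i.npy"); cv2.imwrite("pics/c2.png",cv2.resize(im[150:285,270:410,::-1],None,fx=4,fy=4,interpolation=cv2.INTER_CUBIC))
```

```text
piv [531.5 180.2]
jaw [569.7 196.8]
tl [493.6 138.5]
tr [476.2 178.1]
24.43259115325862 93.11319403147492
23.451032587765543 41.68460321427587
25.22799277141151 51.439664244818864
```

View pics/c2.png

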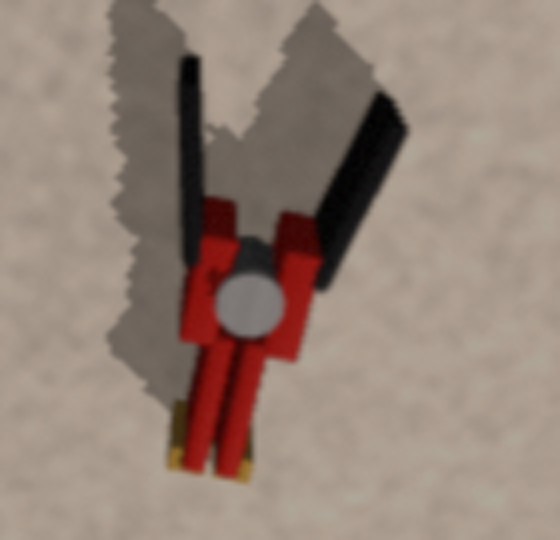

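```bash
python3 -m pendant '{"dp":[[-0.002,0.016,0.03],[-0.002,0.016,0.06],[-0.002,0.016,0.09],[-0.002,0.016,0.115],[-0.002,0.016,0.135],[-0.002,0.016,0.146],[-0.002,0.016,0.146],[-0.002,0.016,0.146]],"yaw":[0.1,0.199,0.199,0.199,0.199,0.199,0.199,0.199],"claw":[1,1,1,1,1,1,1,1]}' 35
python3 - <<'E'
import sys; sys.argv=["","wr2.png"]
exec(open("look.py").read())
print(env.observe()["ft_force"])
E
```

```text
time: 2.72
position: [499.0, 170.2, 5.5]
eef_rot: [-0.0, -0.209, 0.978, 0.0]
ft_force: [0.3, -0.0, 1.3]
opening: 85.4
grasp_force: 0.0
t 2.7167 tcp [499.  170.2   5.5] toolx -155.87 q [ 0.17  0.44 -0.45  0.68  0.   -0.25] tool z [-0.001 -0.    -1.   ]
[0.51637208 0.57114328 1.06211416]
```

View pics/wr2.png

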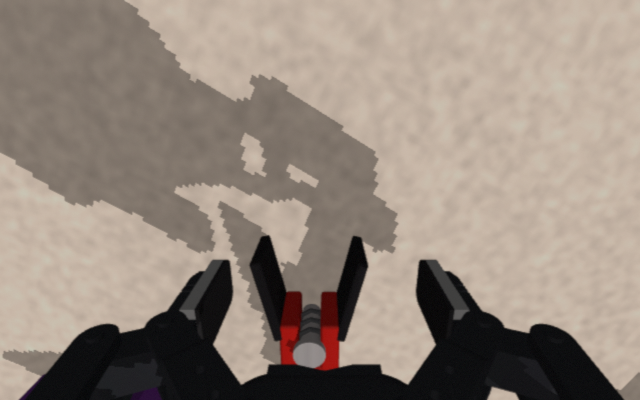

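The clip is aligned in yaw, with its middle at column about 309 against the gripper's 324. I shift -5 mm along tool y and close.

```bash
python3 -m pendant '{"dp":[[-0.001,-0.005,0.0015],[-0.001,-0.005,0.0015],[-0.001,-0.005,0.0015],[-0.001,-0.005,0.0015],[-0.001,-0.005,0.0015],[-0.001,-0.005,0.0015],[-0.001,-0.005,0.0015],[-0.001,-0.005,0.0015],[-0.001,-0.005,0.0015],[-0.001,-0.005,0.0015],[-0.001,-0.005,0.0015],[-0.001,-0.005,0.0015]],"yaw":[0,0,0,0,0,0,0,0,0,0,0,0],"claw":[1,1,0.5,-1,-1,-1,-1,-1,-1,-1,-1,-1]}' 35
python3 -c "
from station import env
o=env.observe();print(o['position'],o['opening'],o['grasp_force'],o['ft_force'])"
```

```text
time: 3.77
position: [502.9, 165.2, 4.5]
eef_rot: [0.001, -0.208, 0.978, -0.0]
ft_force: [-2.3, -2.6, 11.9]
opening: 28.3
grasp_force: 34.2
[502.93538639 165.23995732   4.4763964 ] 28.294801208934512 34.19236779212952 [-2.34991156 -2.63399306 11.94661605]
```

```bash
python3 -m pendant '{"dp":[[0,0,-0.02],[0,0,-0.05],[0,0,-0.08],[0,0,-0.11],[0,0,-0.14],[0,0,-0.14]],"yaw":[0,0,0,0,0,0],"claw":[-1,-1,-1,-1,-1,-1]}' 35
python3 - <<'E'
from h import *
o=env.observe(); print(o["opening"],o["grasp_force"],o["position"])
for n,s in (("side",(315,205,375,260)),("scene",(255,180,285,245))):
    i=np.load(n+"_i.npy").astype(int); d=np.load(n+"_d.npy")
    m=np.zeros((400,640),bool); m[s[1]:s[3],s[0]:s[2]]=1
    P=world(n,d,mask=m); P=P[(P[:,2]>45)&(P[:,2]<125)]
    P=P[np.linalg.norm(P[:,:2]-np.median(P[:,:2],0),axis=1)<90]
    for k in range(3):
        vx,vy,x0,y0=cv2.fitLine(P[:,:2].astype(np.float32),cv2.DIST_HUBER,0,.01,.01).ravel(); nrm=np.array([-vy,vx]); r=(P[:,:2]-[x0,y0])@nrm; P=P[abs(r)<6-k]
    if vx<0: vx,vy=-vx,-vy
    s_=(P[:,:2]-[x0,y0])@[vx,vy]; lo,hi=np.percentile(s_,[1,99])
    print(n,len(P),"yaw",np.degrees(np.arctan2(vy,vx)),"edge",np.array([x0,y0])+lo*np.array([vx,vy]),"far",np.array([x0,y0])+hi*np.array([vx,vy]),P[:,2].min(),P[:,2].max())
E
```

```text
time: 4.27
position: [504.6, 165.8, 148.9]
eef_rot: [0.003, -0.209, 0.978, -0.0]
ft_force: [0.7, -1.3, -1.2]
opening: 28.3
grasp_force: 35.7
28.286592953614466 35.71462333202362 [504.59631657 165.82939228 148.85957271]
side 552 yaw 6.7504 edge [ 562.47013804 -133.75762202] far [ 660.66004495 -122.13538392] 45.04109909886017 118.33273468953918
scene 149 yaw 6.0624404 edge [ 561.07755311 -130.99971068] far [ 660.14947056 -120.47765876] 45.74929031267234 116.53725638818798
```

```bash
python3 -m pendant '{"dp":[[0.048,-0.204,-0.05],[0.048,-0.204,-0.05],[0.048,-0.204,-0.05],[0.048,-0.204,-0.05],[0.048,-0.204,-0.05],[0.048,-0.204,-0.05],[0.048,-0.204,-0.05],[0.048,-0.204,-0.05],[0.048,-0.204,-0.05]],"yaw":[0.307,0.307,0.307,0.307,0.307,0.307,0.307,0.307,0.307],"claw":[-1,-1,-1,-1,-1,-1,-1,-1,-1]}' 35
python3 - <<'E'
import sys; sys.argv=["","wr3.png"]
exec(open("look.py").read())
o=env.observe(); print(o["opening"],o["grasp_force"])
for r in env.place_of("card_edge","wrist")[:2]: print(r["confidence"],r["location"],ray("wrist",r["location"],68))
P=world("wrist",d,mask=d>0); P=P[(P[:,2]>50)&(P[:,2]<125)&(abs(P[:,0]-610)<80)&(abs(P[:,1]+127)<40)]
print(len(P))
T=P[P[:,2]>109]; print("top",len(T),T[:,2].mean())
(rc,rs,ra)=cv2.minAreaRect(T[:,:2].astype(np.float32)); print(rc,rs,ra)
for nm,Q in (("top",T),("all",P)):
    vx,vy,x0,y0=cv2.fitLine(Q[:,:2].astype(np.float32),cv2.DIST_HUBER,0,.01,.01).ravel()
    if vx<0: vx,vy=-vx,-vy
    s=(Q[:,:2]-[x0,y0])@[vx,vy]; n=(Q[:,:2]-[x0,y0])@[-vy,vx]
    print(nm,np.degrees(np.arctan2(vy,vx)),[x0,y0]+np.percentile(s,1)*np.array([vx,vy]),np.ptp(s),np.percentile(n,[2,50,98]))
E
```

```text
time: 5.02
position: [541.4, -39.3, 193.2]
eef_rot: [-0.001, -0.057, 0.998, 0.0]
ft_force: [0.2, 0.3, -1.4]
opening: 28.3
grasp_force: 35.8
t 5.0167 tcp [541.4 -39.3 193.2] toolx -173.47 q [-0.22  0.31 -0.09  1.18  0.   -0.34] tool z [-0.001  0.    -1.   ]
28.270240978712483 35.77318489551544
0.64 [214.8, 198.4] [ 561.36239417 -133.34368415   68.        ]
3090
top 698 113.74540424610817
(595.9340209960938, -128.47039794921875) (74.31519317626953, 5.165546417236328) 6.35134744644165
top 6.9890084 [ 559.28490724 -132.00146711] 74.33302392843449 [-3.07432347  0.1594102   1.34096267]
all 6.8896766 [ 559.07230485 -131.02796182] 100.8557104714983 [-3.54438367 -0.01326059  0.71120513]
```

View pics/wr3.png

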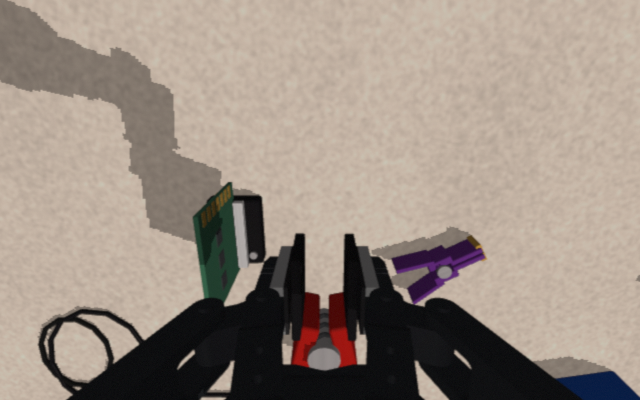

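The clip is held squarely, tails at columns 300 and 349 and pivot at (323,357). The card's gold edge runs from (232,183) to (197,214). Next I measure the pivot in the same camera, so the bias cancels.

Run:
```python
from h import *
d=np.load("w_d.npy"); i=np.load("w_i.npy").astype(int)
m=np.zeros((400,640),bool); m[335:372,300:348]=1
g=m&(i.max(2)-i.min(2)<25)&(i.max(2)>70); P=world("wrist",d,mask=g); z=np.percentile(P[:,2],80); P=P[abs(P[:,2]-z)<2]; print("pivot top",len(P),np.median(P,0))
v,u=np.nonzero(g); print(u.mean(),v.mean())
r=m.copy(); r[:]=0; r[290:370,285:365]=1; r&=(i[...,0]>1.8*i[...,1]); Q=world("wrist",d,mask=r); print("red",np.percentile(Q[:,2],[5,50,95]))
t=m.copy(); t[:]=0; t[236:270,285:365]=1; Q=world("wrist",d,mask=t); Q=Q[(Q[:,2]>150)]
o=np.array([541.4,-39.3]); x=np.radians(6.53); U=np.array([np.cos(x),np.sin(x)]); N=np.array([-U[1],U[0]])
print("tails lat",np.percentile((Q[:,:2]-o)@N,[2,98]),"z",np.percentile(Q[:,2],[5,50,98]))
c=np.median(P,0)[:2]-o; print("pivot rel tcp fwd",c@U,"lat",c@N)
o2=env.observe(); print(o2["position"])
```

```text
pivot top 615 [574.9313496  -35.42044126 220.43167476]
323.712715855573 358.1773940345369
red [194.92964886 216.47551653 218.18081245]
tails lat [-17.14621335  17.74650742] z [193.80361986 208.1547042  218.45230648]
pivot rel tcp fwd 33.755009901535466 lat 0.04108976695091617
[541.48711069 -39.08819969 193.43036484]
```

```bash
python3 -m pendant '{"dp":[[0.03,-0.024,0],[0.06,-0.048,0],[0.09,-0.072,0],[0.116,-0.095,0],[0.116,-0.095,0.02],[0.116,-0.095,0.05],[0.116,-0.095,0.08],[0.116,-0.095,0.11],[0.116,-0.095,0.13],[0.116,-0.095,0.135],[0.116,-0.095,0.135],[0.116,-0.095,0.135]],"yaw":[0,0,0,0,0,0,0,0,0,0,0,0],"claw":[-1,-1,-1,-1,-1,-1,-1,-1,-1,-1,-1,-1]}' 35
cat > rel.py <<'E'
from h import *
o=env.observe(); p=o["position"]; q=o["eef_rot"]; M=R.from_quat([q[1],q[2],q[3],q[0]]).as_matrix()
a=np.degrees(np.arctan2(-M[1,0],-M[0,0])); T=np.array([496.4,-139.8,58.])
print(p,"fwd deg",a,"to go in tool axes",M.T@(T-p),"open",o["opening"],o["grasp_force"],"ft",o["ft_force"])
E
python3 rel.py
```

```text
time: 6.12
position: [437.9, -147.6, 59.6]
eef_rot: [0.0, -0.057, 0.998, -0.0]
ft_force: [0.2, -0.4, -1.6]
opening: 28.4
grasp_force: 35.8
[ 437.86295545 -147.63557755   59.57857632] fwd deg 6.5362297309293425 to go in tool axes [-59.0477514    1.12180133   1.6057333 ] open 28.367038790207527 35.78259229660034 ft [ 0.23094149 -0.39951174 -1.61988968]
```

```bash
python3 -m pendant '{"dp":[[0,0.001,0.0015],[-0.007,0.001,0.0015],[-0.014,0.001,0.0015],[-0.021,0.001,0.0015],[-0.028,0.001,0.0015],[-0.035,0.001,0.0015],[-0.042,0.001,0.0015],[-0.048,0.001,0.0015],[-0.054,0.001,0.0015],[-0.059,0.001,0.0015],[-0.059,0.001,0.0015],[-0.059,0.001,0.0015]],"yaw":[0,0,0,0,0,0,0,0,0,0,0,0],"claw":[-1,-1,-1,-1,-1,-1,-1,-1,-1,-1,-1,-1]}' 35
python3 rel.py
python3 - <<'E'
from h import *
out=[]
for n in ("scene","side"):
    im,d=env.capture(n); np.save(n+"_d2.npy",d); np.save(n+"_i2.npy",im)
    u,v=pix(n,[555,-132,75]).astype(int)
    out.append(cv2.resize(im[v-30:v+30,u-40:u+40,::-1],(400,300),interpolation=cv2.INTER_CUBIC))
    P=world(n,d,mask=d>0); P=P[(P[:,2]>92)&(P[:,2]<120)&(P[:,0]>575)&(P[:,0]<680)&(abs(P[:,1]+125)<30)]
    vx,vy,x0,y0=cv2.fitLine(P[:,:2].astype(np.float32),cv2.DIST_HUBER,0,.01,.01).ravel(); s=(560-x0)/vx
    print(n,len(P),"yaw",np.degrees(np.arctan(vy/vx)),"y at x=560",y0+s*vy,"far x",np.percentile(P[:,0],99))
    d0=np.load(n+"_d.npy"); P=world(n,d0,mask=d0>0); P=P[(P[:,2]>92)&(P[:,2]<120)&(P[:,0]>575)&(P[:,0]<680)&(abs(P[:,1]+125)<30)]
    vx,vy,x0,y0=cv2.fitLine(P[:,:2].astype(np.float32),cv2.DIST_HUBER,0,.01,.01).ravel(); s=(560-x0)/vx
    print("  before",len(P),"yaw",np.degrees(np.arctan(vy/vx)),"y",y0+s*vy,"far x",np.percentile(P[:,0],99))
cv2.imwrite("pics/chk.png",np.hstack(out))
E
```

```text
time: 7.12
position: [495.9, -140.2, 57.2]
eef_rot: [-0.0, -0.057, 0.998, 0.0]
ft_force: [0.7, 0.3, -1.2]
opening: 27.8
grasp_force: 35.8
[ 495.94898214 -140.19054931   57.15173708] fwd deg 6.49857498731534 to go in tool axes [-0.4920926   0.33708244 -0.84836086] open 27.819530737996566 35.78429818153381 ft [ 0.73558154  0.34585844 -1.19879455]
scene 63 yaw 5.9673505 y at x=560 -131.43707 far x 660.512222186469
  before 60 yaw 5.5318375 y -131.04352 far x 659.9679142148366
side 184 yaw 7.160755 y at x=560 -134.39642 far x 660.628620678218
  before 189 yaw 6.974025 y -134.2004 far x 661.5850852564643
```

View pics/chk.png

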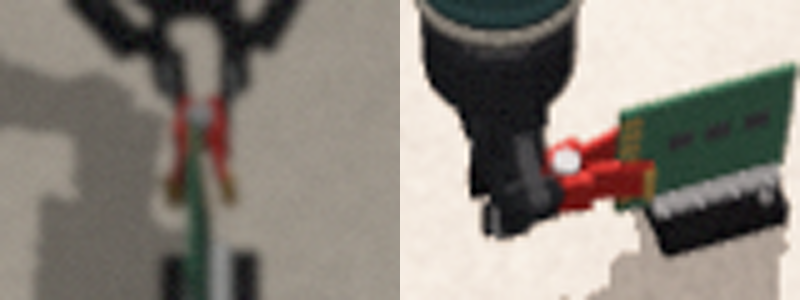

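Side view: both jaws straddle the gold edge with the brass ends past it, and scene view: the jaws gape with the card between them. The card hasn't moved and there is no contact force, so I'm handing in.

```bash
python3 rel.py; python3 -c "
from station import env
print(env.finish_job())"
```

```text
[ 495.59338612 -140.20898288   57.21568073] fwd deg 6.482944811351386 to go in tool axes [-0.8473563   0.31540377 -0.78457467] open 28.186075290915888 35.78486680984497 ft [-0.92153929 -0.19532937 -0.45621319]
the job is handed in; nothing more can be done
None
```

I handed the job in with the red clip held squeezed wide open around the middle of the card's gold edge, level and about 15 mm inside the mouth; the card had not measurably moved and there was no sign of contact, but the hand-in returned no verdict.

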